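# Load the paint carrier and lift it level

### The arm

A 6-joint arm with a two-finger parallel gripper is mounted at the origin on the work surface. World frame = base frame: x ahead of the robot, y to its left, z up, the work surface at z = 0. Lengths are in m, angles in rad, forces in N, time in s.
With the tool pointing down it reaches from about 0.325 to 0.775 m from the base axis. Payload 9.3 kg.
Tool frame: the origin (TCP) lies at the very end of the fingers, on their centre line; the grasp point (between the pads) lies 19 mm behind it; z points along the fingers, y is the line along which they close (so a half turn about z gives the same grasp; the last joint's range is limited). The gripper opens to 85 mm and grips with 20 to 120 N. Pads are 22 mm wide; open, the fingers measure 114 mm over their backs; the gripper's body (76 mm by 85 mm) begins 54 mm behind the grasp point. The pads swing forward as they close: fully open they stand 13 mm farther back than shut.
Start: joints at [-1.457, 0.259, 0.021, 1.334, 0, 1.418], TCP at [0.145, -0.531, 0.231] pointing down, gripper open.
Joint ranges: [-3.04, 3.04], [-0.91, 1.82], [-1.04, 1.36], [-1.92, 1.95], [-1.52, 1.45], [-3.14, 3.14]. Speed limits (rad/s): [2.22, 2.22, 2.79, 3.14, 3.14, 3.14].

### API

Orientations are given as [roll, pitch, yaw] about the fixed x, y, z axes, in that order (R = Rz(yaw) Ry(pitch) Rx(roll)).
In Python, from cell import manip gives the robot as it stands.
- The arm moves only by the shell command python3 -m pendant 'ROWS' [OPENING] [FORCE]. ROWS is JSON, a list that holds one entry, the list of rows, each a list of 6 numbers: the shift along the tool's x, y, z in units of 250 mm (1.0 is 250 mm), then the turn, a rotation vector about the tool's x, y, z in units of 2 pi rad (1.0 is 2 pi rad). In form: [[[tx, ty, tz, ax, ay, az], ...]]. A call has 1 to 5 rows; each row shifts and turns the commanded pose from where the row before left it, along the tool's axes as they then stand; what a row does not reach is not made up. A row lasts 1/10 s, in which the tool goes at most 50 mm and 8.59 degrees, less where a joint would pass 70% of its speed; a pose out of reach is approached as far as the arm can. A call with a number of a shift or a turn outside -1 to 1 is refused whole. A call with a gripper value outside its range is refused whole. OPENING is the opening, from -1 (shut) to 1 (fully open), set as the call begins (- or left out, the last holds). The fingers move at their own pace and stop on an object; FORCE is the grip in N (left out, the last holds). Time passes only in rows, so rows that do not move let the fingers close. It gives the time, the measured TCP pose, the force, the opening and the grip force at its end, in the units of the state.
- manip.get_state(): the state, without advancing time (a new reading comes with each control period).
- manip.grab_frame(name): name is "scene" or "top"; returns the picture (400x640x3 uint8, red, green, blue); there is no depth.
- manip.calibration(name): a dict with "mtx" (3x3 intrinsics, pixels), "dist" ([k1, k2, p1, p2, k3] as OpenCV has them; the pictures are not rectified), "position" and "orientation" of the camera in the world. Camera axes: x right, y down, z forward; pixel columns grow to the right and rows downward; lengths in m; the calibration is good to about 2 mm. A picture is of the moment at which its call begins. calibration takes no time and is no camera call.
- manip.close_job(): hands the job in; it is judged then, once.
Trained networks look in the newest picture that a camera, given by its name, has taken for a name from the list of things; names that differ only in an ending like _2 or _b are one class to them, and where a whole thing is asked for, a point or a joint stands for the part that bears it (a point fixed in the world has none). Each returns a list of dicts, best first, with "p" (0 to 1); they miss things now and then, are a little off and sometimes report something else, mostly with a low value. They report only what shows in the picture. A call takes as long as a camera call.
- manip.look_for(target, camera): "location" ([x, y, z] in m, in world coordinates, good to about 4 mm: the middle of the surface that is visible of it).
- manip.regions_of(target, camera): "region" (400x640 bool, what is visible of it).
- manip.spot_point(target, camera): "location" ([x, y, z] in m, in world coordinates, good to about 4 mm: a listed point, or the origin of a listed thing).
The state is a dict: "time": time; "joint_positions": joint angles; "joint_velocities": joint speeds; "effort": joint torques, N m; "tcp_pos": TCP position; "tcp_rot": TCP orientation; "force": force on the tool from outside, world axes, zero at the start; "wrist_torque": the same for the moment, N m; "finger_gap": finger opening in m; "gripper_force": force on a finger pad.
Only numpy, scipy, OpenCV 4.12 (cv2) and the standard library are available. Lean on these libraries where they do the work, as an engineer would, in place of code of your own. Each camera call takes 0.05 s, during which the arm holds its last target. There are 200 camera calls.

### The job

Stand the three loose paint pots upright in the empty sockets of the wooden carrier, so that its four sockets hold two neat rows of two, while the carrier stands on the bench. Then take the carrier by its raised bar, lift it at least 10 cm clear of the bench and finish holding it there in the gripper, level and steady, with all four pots seated. Leave the mug, the pencil tin and the brush where they are, and knock nothing over.

Things in the scene. Friction and masses are not known exactly. Their poses are not given: they have to be found in the camera images.
- carrier: Plywood carrier, standing loose on the bench: base plate 240 (its x) x 170 (its y) x 14 mm with four round sockets, and a fixed wooden carrying bar raised over its middle on two posts. About 350 g empty. Origin at the centre of its underside, z up; the bar runs along its y.
- handle (a point): Centre of the carrier's carrying bar, 101 mm above the carrier's underside. Axes as the carrier's. The bar is 14 mm thick (x), 140 mm long (y), 28 mm high (its top 115 mm above the underside); below it, posts 14 x 20 mm stand at y = +-60 mm, the space between them is open. Seated pots reach 83 mm above the underside and come no nearer than 57 mm (x) to the bar's middle plane. Gripped across its thickness at mid-length, the loaded carrier (about 0.7 kg) hangs near level.
- pocket0 (a point): Socket of the carrier: a round flat-bottomed recess 49 mm in diameter and 9 mm deep in the base's upper face. The point lies on the socket's axis where the centre of a fully seated pot is: 39 mm above the socket's floor, 44 mm above the carrier's underside. At x = -82, y = 42 mm in the carrier's frame.
- pocket1 (a point): Socket of the carrier: a round flat-bottomed recess 49 mm in diameter and 9 mm deep in the base's upper face. The point lies on the socket's axis where the centre of a fully seated pot is: 39 mm above the socket's floor, 44 mm above the carrier's underside. At x = -82, y = -42 mm in the carrier's frame.
- pocket2 (a point): Socket of the carrier: a round flat-bottomed recess 49 mm in diameter and 9 mm deep in the base's upper face. The point lies on the socket's axis where the centre of a fully seated pot is: 39 mm above the socket's floor, 44 mm above the carrier's underside. At x = 82, y = 42 mm in the carrier's frame.
- pocket3 (a point): Socket of the carrier: a round flat-bottomed recess 49 mm in diameter and 9 mm deep in the base's upper face. The point lies on the socket's axis where the centre of a fully seated pot is: 39 mm above the socket's floor, 44 mm above the carrier's underside. At x = 82, y = -42 mm in the carrier's frame.
- pot0_center (a point): White plastic paint pot with a black screw lid, closed, identical to the others: a plain upright cylinder 40 mm in diameter and 78 mm tall (lid: top 20 mm, same diameter), about 80 g. The point is its centre, 39 mm above its underside; its z axis points up. At the start it is already seated in the socket pocket0 of the carrier.
- pot1_center (a point): White plastic paint pot with a black screw lid, closed, identical to the others: a plain upright cylinder 40 mm in diameter and 78 mm tall (lid: top 20 mm, same diameter), about 80 g. The point is its centre, 39 mm above its underside; its z axis points up. At the start it stands loose on the bench.
- pot2_center (a point): White plastic paint pot with a black screw lid, closed, identical to the others: a plain upright cylinder 40 mm in diameter and 78 mm tall (lid: top 20 mm, same diameter), about 80 g. The point is its centre, 39 mm above its underside; its z axis points up. At the start it stands loose on the bench.
- pot3_center (a point): White plastic paint pot with a black screw lid, closed, identical to the others: a plain upright cylinder 40 mm in diameter and 78 mm tall (lid: top 20 mm, same diameter), about 80 g. The point is its centre, 39 mm above its underside; its z axis points up. At the start it stands loose on the bench.
- water_mug: Bystander: white ceramic mug, 80 mm across, 85 mm tall, handle at its +y. Origin at the centre of its underside.
- pencil_tin: Bystander: flat metal tin 90 (x) x 180 (y) x 18 mm. Origin at the centre of its underside.
- brush: Bystander: paint brush lying along its x axis on the bench, 200 mm long, 42 mm wide, 20 mm high, bristles towards its +x. Origin under its middle.

How it is judged:
By the outcome, as a careful person would: the job done as asked, in the order asked, and still so for the second after the job is handed in, while the arm keeps its last pose, push and grip.
It also fails if it takes over 72 s, if anything falls off the work surface, if the arm or the gripper's body presses on something with over 40 N, if the wrist force passes 120 N, or if a joint passes its speed limit or range.

## Working session

There is one attempt and no reset: what is moved stays moved. The work goes in short steps, Python scripts to look and compute and a shell command to move; the robot and the scene stay as the last step left them, time stands still between calls to the robot, and variables do not carry over. Pictures are saved under pics/ and viewed, at most 10 in all, crops included, and the job is handed in when it is done.

```bash
ls; mkdir -p pics; cat > h.py <<'E'
import numpy as np, cv2
from cell import manip
from scipy.spatial.transform import Rotation as R
def snap(cam,name):
    im=manip.grab_frame(cam); cv2.imwrite(f'pics/{name}.png',im[:,:,::-1]); return im
def cal(cam):
    c=manip.calibration(cam); return np.array(c['mtx'],float),np.array(c['dist'],float),np.array(c['position']),c['orientation']
E
python3 - <<'E'
from h import *
for c in('scene','top'):
    print(manip.calibration(c)); snap(c,c+'0')
s=manip.get_state(); print(s)
for n in['carrier','handle','pocket0','pocket1','pocket2','pocket3','pot0_center','pot1_center','water_mug','pencil_tin','brush']:
  for c in ('top','scene'):
    print(n,c,[(round(d['p'],2),np.round(d['location'],3).tolist()) for d in manip.spot_point(n,c)])
E
```

```text
pics
{'mtx': array([[408.28087585,   0.        , 315.25329919],
       [  0.        , 408.28087585, 202.38570515],
       [  0.        ,   0.        ,   1.        ]]), 'dist': array([-0.0129968,  0.       ,  0.       ,  0.       ,  0.       ]), 'position': array([1.1671888 , 0.41697056, 0.81493159]), 'orientation': array([-2.37068557, -0.01419642,  2.19673973])}
{'mtx': array([[361.12568713,   0.        , 318.85703625],
       [  0.        , 361.12568713, 197.82973351],
       [  0.        ,   0.        ,   1.        ]]), 'dist': array([-0.04127482,  0.        ,  0.        ,  0.        ,  0.        ]), 'position': array([0.51466123, 0.0181393 , 0.98576559]), 'orientation': array([-3.02798880e+00, -1.90713720e-03, -1.57109322e+00])}
{'time': 0.1, 'joint_positions': array([-1.45656604e+00,  2.59108245e-01,  2.08331950e-02,  1.33371125e+00,
        1.04028999e-05,  1.41818156e+00]), 'joint_velocities': array([ 7.72755971e-05, -1.18303783e-03,  4.28912134e-04, -9.96110214e-04,
       -1.13072261e-03,  2.66842172e-04]), 'effort': array([ 3.75717413e-03, -5.56695163e+01,  3.45071054e+01,  
[... 1852 characters left out ...]
45]), (0.19, [0.613, 0.151, 0.039])]
pot0_center top [(0.57, [0.443, -0.078, 0.043])]
pot0_center scene [(0.73, [0.444, -0.081, 0.04])]
pot1_center top [(0.49, [0.459, 0.19, 0.044])]
pot1_center scene [(0.79, [0.461, 0.191, 0.044])]
water_mug top [(0.72, [0.763, 0.046, -0.004])]
water_mug scene [(0.96, [0.758, 0.052, 0.004]), (0.65, [0.445, -0.164, 0.045]), (0.21, [0.577, 0.467, 0.002])]
pencil_tin top [(0.83, [0.585, -0.423, 0.004]), (0.31, [0.464, 0.188, 0.04]), (0.24, [0.524, -0.122, -0.002])]
pencil_tin scene [(0.75, [0.586, -0.429, 0.004])]
brush top [(0.6, [0.572, 0.465, -0.002]), (0.47, [0.609, 0.153, 0.038])]
brush scene [(0.89, [0.579, 0.465, -0.003]), (0.21, [0.544, 0.324, 0.034])]
```

View pics/top0.png

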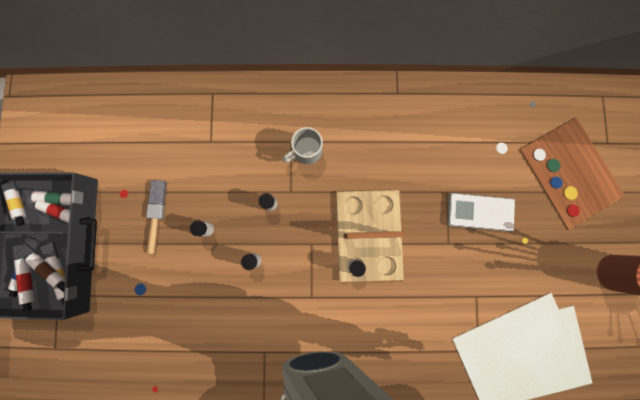

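View pics/scene0.png

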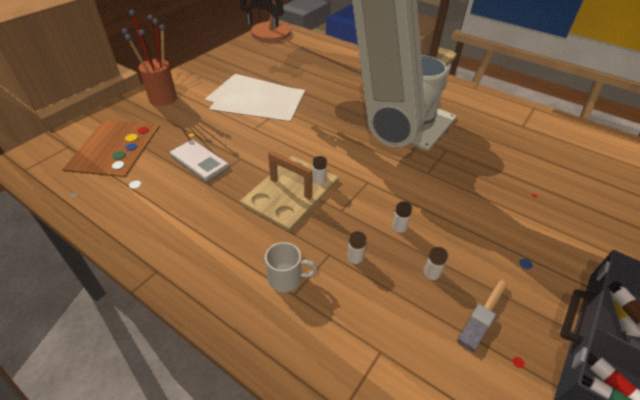

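```bash
python3 - <<'E'
from h import *
manip.grab_frame('top');manip.grab_frame('scene')
for n in['pot1_center','pot2_center','pot3_center','pot0_center','carrier']:
  for c in ('top','scene'):
    print(n,c,[(round(d['p'],2),np.round(d['location'],3).tolist()) for d in manip.spot_point(n,c)])
print(manip.get_state()['time'])
E
```

```text
pot1_center top [(0.48, [0.459, 0.193, 0.041])]
pot1_center scene [(0.59, [0.462, 0.192, 0.042])]
pot2_center top [(0.86, [0.548, 0.32, 0.035])]
pot2_center scene [(0.84, [0.543, 0.322, 0.039]), (0.24, [0.612, 0.154, 0.041])]
pot3_center top [(0.73, [0.611, 0.152, 0.037]), (0.51, [0.616, -0.158, 0.042])]
pot3_center scene [(0.66, [0.613, 0.154, 0.041])]
pot0_center top [(0.81, [0.442, -0.077, 0.045])]
pot0_center scene [(0.76, [0.443, -0.081, 0.042])]
carrier top [(0.62, [0.525, -0.124, 0.001]), (0.31, [0.608, -0.067, 0.042])]
carrier scene [(0.81, [0.522, -0.118, -0.004]), (0.67, [0.524, -0.116, 0.098]), (0.39, [0.604, -0.079, 0.047])]
1.8
```

```bash
cat >> h.py <<'E'
def pts(name,reps=3,near=None,tol=.03):
    out=[]
    for c in('top','scene'):
        for i in range(reps):
            manip.grab_frame(c)
            for d in manip.spot_point(name,c):
                if near is None or np.linalg.norm(np.array(d['location'])-near)<tol: out.append((c,np.array(d['location'])))
    return out
def units(target,yaw=None):
    s=manip.get_state(); Rt=R.from_euler('xyz',s['tcp_rot'])
    d=np.array(target)-s['tcp_pos']; u=Rt.inv().apply(d)/.25
    print('shift units',u.round(3),'pos',s['tcp_pos'].round(4),'rot',s['tcp_rot'].round(4))
    if yaw is not None:
        r=(Rt.inv()*R.from_euler('xyz',[np.pi,0,yaw])).as_rotvec()/(2*np.pi); print('turn units',r.round(4))
E
python3 - <<'E'
from h import *
from scipy.optimize import least_squares
nom=[(.4425,-.0795,.044),(.447,-.1625,.044),(.6025,-.075,.044),(.6115,-.157,.044)]
loc=np.array([(-.082,.042),(-.082,-.042),(.082,.042),(.082,-.042)])
obs=[]
for c in('top','scene'):
    for i in range(5):
        manip.grab_frame(c)
        for d in manip.spot_point('pocket2',c):
            p=np.array(d['location']); k=np.argmin([np.linalg.norm(p-n) for n in nom])
            if np.linalg.norm(p-nom[k])<.02: obs.append((c,k,p))
def fit(o):
    f=lambda v:np.concatenate([(np.array([[np.cos(v[2]),-np.sin(v[2])],[np.sin(v[2]),np.cos(v[2])]])@loc[k]+v[:2]-p[:2]) for c,k,p in o])
    return least_squares(f,[.526,-.119,.04],loss='soft_l1',f_scale=.004).x
for c in('top','scene',''): o=[x for x in obs if c in x[0]]; print(c,len(o),fit(o).round(4))
for k in range(4):
    for c in('top','scene'): print(k,c,np.mean([p for cc,kk,p in obs if kk==k and cc==c],0).round(4))
for n,q in(('pot1_center',(.46,.192,.04)),('pot2_center',(.545,.322,.039)),('pot3_center',(.612,.153,.04))):
    o=pts(n,4,q)
    for c in('top','scene'): print(n,c,np.mean([p for cc,p in o if cc==c],0).round(4),len(o))
units((.46,.192,.23),1.612); print(manip.get_state()['time'])
E
```

```text
top 20 [ 0.5254 -0.1172  0.0519]
scene 18 [ 0.526  -0.1186  0.0472]
 38 [ 0.5257 -0.1177  0.0509]
0 top [ 0.4393 -0.0792  0.0475]
0 scene [ 0.4407 -0.0802  0.0426]
1 top [ 0.4457 -0.1622  0.0456]
1 scene [ 0.4465 -0.1639  0.0436]
2 top [ 0.6042 -0.0708  0.0444]
2 scene [ 0.6055 -0.0774  0.0451]
3 top [ 0.6128 -0.1564  0.0426]
3 scene [ 0.611  -0.1542  0.042 ]
pot1_center top [0.4598 0.1914 0.0413] 8
pot1_center scene [0.4604 0.1902 0.0427] 8
pot2_center top [0.5442 0.3224 0.0382] 8
pot2_center scene [0.5428 0.3227 0.0369] 8
pot3_center top [0.6101 0.1537 0.04  ] 8
pot3_center scene [0.6117 0.1522 0.0415] 8
shift units [ 1.977 -2.456  0.005] pos [ 0.145  -0.5305  0.2313] rot [-3.1416  0.      0.2668]
turn units [-0.     -0.     -0.2141]
5.2
```

```bash
python3 -m pendant '[[[0,0,0,0,0,-0.0238],[0,0,0,0,0,-0.0238],[0,0,0,0,0,-0.0238],[0,0,0,0,0,-0.0238],[0,0,0,0,0,-0.0238]]]' 1 40
python3 -m pendant '[[[0,0,0,0,0,-0.0238],[0,0,0,0,0,-0.0238],[0,0,0,0,0,-0.0238],[0,0,0,0,0,-0.0238],[0,0,0,0,0,-0.0013]]]'
python3 -c "
from h import *
units((.46,.191,.2),1.621)"
```

```text
time: 5.7
tcp_pos: [0.145, -0.5305, 0.2313]
tcp_rot: [-3.142, 0.0, 1.021]
force: [0.3, 0.1, 0.0]
finger_gap: 0.0858
gripper_force: 0.0
time: 6.2
tcp_pos: [0.145, -0.5305, 0.2313]
tcp_rot: [-3.142, 0.0, 1.623]
force: [-0.6, -0.3, 0.1]
finger_gap: 0.0854
gripper_force: 0.0
shift units [2.816 1.41  0.125] pos [ 0.145  -0.5305  0.2313] rot [-3.1416  0.      1.6233]
turn units [-0.      0.      0.0004]
```

```bash
python3 -m pendant '[[[0.15,0.13,0,0,0,0],[0.15,0.13,0,0,0,0],[0.15,0.13,0,0,0,0],[0.15,0.13,0,0,0,0],[0.15,0.13,0,0,0,0]]]' >/dev/null
python3 -m pendant '[[[0.15,0.13,0,0,0,0],[0.15,0.13,0,0,0,0],[0.15,0.13,0,0,0,0],[0.18,0.04,0,0,0,0],[0.18,0.04,0,0,0,0]]]' 
python3 -m pendant '[[[0.18,0.04,0,0,0,0],[0.18,0.04,0,0,0,0],[0.18,0.04,0,0,0,0],[0.18,0.04,0,0,0,0],[0.18,0.04,0,0,0,0]]]' 
python3 -c "
from h import *
units((.46,.191,.2),1.621)"
```

```text
time: 7.2
tcp_pos: [0.4056, -0.1252, 0.2312]
tcp_rot: [3.142, -0.0, 1.616]
force: [1.5, 0.3, 0.1]
finger_gap: 0.0855
gripper_force: 0.0
time: 7.7
tcp_pos: [0.4438, 0.1022, 0.2316]
tcp_rot: [3.141, 0.0, 1.616]
force: [0.5, -1.6, -0.2]
finger_gap: 0.0854
gripper_force: 0.0
shift units [0.352 0.081 0.126] pos [0.4438 0.1022 0.2316] rot [3.1408 0.     1.6162]
turn units [ 0.0001  0.     -0.0008]
```

```bash
python3 -m pendant '[[[0.176,0.04,0,0,0,0],[0.176,0.04,0,0,0,-0.0008],[0,0,0.16,0,0,0],[0,0,0.16,0,0,0],[0,0,0,0,0,0]]]'
python3 -c "
from h import *
units((.46,.191,.036),1.621)"
```

```text
time: 8.2
tcp_pos: [0.4566, 0.1889, 0.1472]
tcp_rot: [-3.134, 0.001, 1.623]
force: [-0.0, -0.7, 0.3]
finger_gap: 0.0855
gripper_force: 0.0
shift units [0.008 0.018 0.445] pos [0.4566 0.1889 0.1472] rot [-3.1336e+00  1.4000e-03  1.6231e+00]
turn units [-0.0013  0.0002  0.0003]
```

```bash
python3 -m pendant '[[[0.008,0.016,0.12,0,0,0],[0,0,0.16,0,0,0],[0,0,0.12,0,0,0],[0,0,0.044,0,0,0],[0,0,0,0,0,0]]]'
python3 -c "
from h import *
units((.46,.191,.036),1.621)"
```

```text
time: 8.7
tcp_pos: [0.4635, 0.191, 0.0406]
tcp_rot: [-3.141, 0.0, 1.624]
force: [-0.1, -0.1, 0.7]
finger_gap: 0.0856
gripper_force: 0.0
shift units [ 0.001 -0.014  0.018] pos [0.4635 0.191  0.0406] rot [-3.1406e+00  2.0000e-04  1.6238e+00]
turn units [-0.0002  0.      0.0004]
```

```bash
python3 -m pendant '[[[0,0,0,0,0,0],[0,0,0,0,0,0],[0,0,0,0,0,0],[0,0,0,0,0,0],[0,0,0,0,0,0]]]' -1 30
python3 -c "
from h import *
units((.46,.191,.036),1.621)"
```

```text
time: 9.2
tcp_pos: [0.4638, 0.1915, 0.0414]
tcp_rot: [3.14, -0.0, 1.626]
force: [-0.9, -0.8, 7.3]
finger_gap: 0.0407
gripper_force: 28.6
shift units [-0.001 -0.015  0.022] pos [0.4638 0.1915 0.0414] rot [ 3.1398e+00 -3.0000e-04  1.6258e+00]
turn units [ 0.0003 -0.0001  0.0008]
```

```bash
python3 -m pendant '[[[0,0,-0.06,0,0,0],[0,0,-0.16,0,0,0],[0,0,-0.18,0,0,0],[-0.12,0,-0.18,0,0,0],[-0.18,0,-0.06,0,0,0]]]'
python3 -c "
from h import *
units((.4459,-.1641,.2),1.621)"
```

```text
time: 9.7
tcp_pos: [0.4685, 0.1195, 0.2014]
tcp_rot: [3.135, -0.001, 1.629]
force: [2.3, -0.4, -1.8]
finger_gap: 0.0402
gripper_force: 29.9
shift units [-1.127 -0.157  0.004] pos [0.4685 0.1195 0.2014] rot [ 3.1352e+00 -5.0000e-04  1.6293e+00]
turn units [ 0.001  -0.0001  0.0013]
```

```bash
python3 -m pendant '[[[-0.19,-0.026,0,0,0,0],[-0.19,-0.026,0,0,0,0],[-0.19,-0.026,0,0,0,0],[-0.19,-0.026,0,0,0,0],[-0.19,-0.026,0,0,0,0]]]' >/dev/null
python3 -m pendant '[[[-0.11,-0.016,0,0,0,0.001],[-0.05,-0.008,0,0,0,0],[0,0,0,0,0,0],[0,0,0,0,0,0]]]'
python3 -c "
from h import *
units((.4459,-.1641,.08),1.621)"
```

```text
time: 10.6
tcp_pos: [0.444, -0.1598, 0.197]
tcp_rot: [3.142, -0.0, 1.62]
force: [0.6, 0.2, -0.9]
finger_gap: 0.0402
gripper_force: 29.9
shift units [-0.018  0.007  0.468] pos [ 0.444  -0.1598  0.197 ] rot [ 3.1416e+00 -4.0000e-04  1.6196e+00]
turn units [ 0.     -0.0001 -0.0002]
```

```bash
python3 -m pendant '[[[-0.018,0.007,0.12,0,0,0],[0,0,0.16,0,0,0],[0,0,0.12,0,0,0],[0,0,0.04,0,0,0],[0,0,0,0,0,0]]]'
python3 - <<'E'
from h import *
o=pts('pot1_center',3,(.4459,-.1641,.08),.05)
for c,p in o: print(c,p.round(4))
snap('scene','s1');snap('top','t1')
units((.4459,-.1641,.0464),1.621)
a=cv2.imread('pics/s1.png')[130:250,220:380];b=cv2.imread('pics/t1.png')[170:300,310:430]
cv2.imwrite('pics/c1.png',np.hstack([cv2.resize(a,(480,360),interpolation=2),cv2.resize(b,(320,360),interpolation=2)]))
E
```

```text
time: 11.1
tcp_pos: [0.4457, -0.1635, 0.0863]
tcp_rot: [-3.14, -0.001, 1.621]
force: [-0.7, -0.6, -0.3]
finger_gap: 0.0407
gripper_force: 29.9
top [ 0.4423 -0.1636  0.0861]
top [ 0.4462 -0.1642  0.0452]
top [ 0.445  -0.167   0.0877]
top [ 0.4465 -0.1643  0.0869]
scene [ 0.4486 -0.1636  0.0902]
scene [ 0.4475 -0.168   0.0901]
scene [ 0.4487 -0.1659  0.0905]
shift units [ 0.004 -0.     0.162] pos [ 0.446  -0.165   0.0869] rot [-3.1416 -0.      1.6194]
turn units [-0.     -0.     -0.0003]
```

View pics/c1.png

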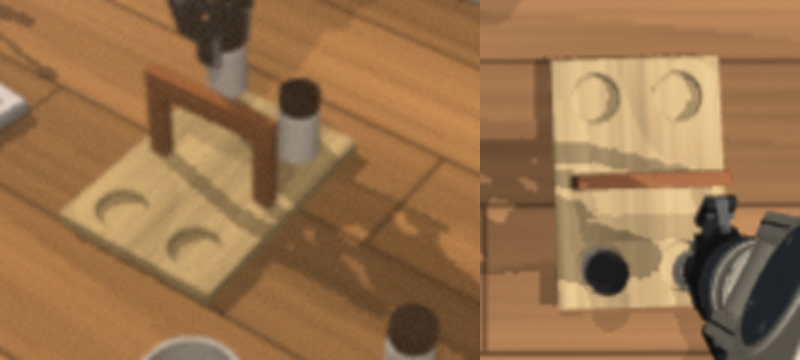

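The crop shows pot1 held over the far socket beside pot0 (right panel: gripper over about (690,260)), with the carrier undisturbed; it is well aligned.

```bash
python3 -m pendant '[[[0.004,0,0.06,0,0,0],[0,0,0.06,0,0,0],[0,0,0.02,0,0,0],[0,0,0.012,0,0,0],[0,0,0,0,0,0]]]'
python3 -m pendant '[[[0,0,0.008,0,0,0],[0,0,0,0,0,0]]]'
python3 -c "
from h import *
units((.4459,-.1641,.0464),1.621)"
```

```text
time: 12.3
tcp_pos: [0.446, -0.164, 0.0489]
tcp_rot: [-3.141, -0.0, 1.619]
force: [-0.6, -0.2, -0.8]
finger_gap: 0.0403
gripper_force: 29.9
time: 12.5
tcp_pos: [0.4461, -0.1641, 0.0471]
tcp_rot: [3.141, 0.0, 1.62]
force: [0.1, -0.4, -0.9]
finger_gap: 0.0402
gripper_force: 29.9
shift units [-0.    -0.001  0.003] pos [ 0.4461 -0.1641  0.0471] rot [3.1412e+00 3.0000e-04 1.6195e+00]
turn units [ 0.0001  0.0001 -0.0002]
```

```bash
python3 -m pendant '[[[0,0,0.002,0,0,0],[0,0,0,0,0,0],[0,0,0,0,0,0],[0,0,0,0,0,0],[0,0,0,0,0,0]]]' 1
python3 -m pendant '[[[0,0,-0.1,0,0,0],[0,0,-0.16,0,0,0],[0,0,-0.16,0,0,0],[0.12,0.02,-0.12,0,0,0],[0.18,0.04,0,0,0,0]]]'
python3 -c "
from h import *
units((.6109,.153,.19),1.621)"
```

```text
time: 13.0
tcp_pos: [0.4457, -0.1639, 0.0464]
tcp_rot: [-3.141, -0.0, 1.62]
force: [-3.0, 0.7, 1.3]
finger_gap: 0.0854
gripper_force: 0.0
time: 13.5
tcp_pos: [0.4593, -0.0896, 0.1854]
tcp_rot: [3.135, 0.003, 1.616]
force: [1.1, -0.6, -0.8]
finger_gap: 0.0851
gripper_force: 0.0
shift units [ 0.942  0.65  -0.017] pos [ 0.4593 -0.0896  0.1854] rot [3.1349 0.0032 1.616 ]
turn units [ 0.0011  0.0005 -0.0008]
```

```bash
python3 -m pendant '[[[0.155,0.107,0,0,0,0],[0.155,0.107,0,0,0,0],[0.155,0.107,0,0,0,0],[0.155,0.107,0,0,0,0],[0.155,0.107,0,0,0,0]]]' >/dev/null
python3 -m pendant '[[[0.14,0.1,0,0,0,0],[0.02,0.015,0.1,0,0,0],[0,0,0.1,0,0,0],[0,0,0,0,0,0],[0,0,0,0,0,0]]]'
python3 -c "
from h import *
units((.6109,.153,.040),1.621)"
```

```text
time: 14.5
tcp_pos: [0.6081, 0.153, 0.1316]
tcp_rot: [-3.141, 0.0, 1.619]
force: [0.1, 0.3, 0.6]
finger_gap: 0.0857
gripper_force: 0.0
shift units [-0.001  0.011  0.366] pos [0.6081 0.153  0.1316] rot [-3.1408  0.      1.6195]
turn units [-0.0001  0.     -0.0002]
```

```bash
python3 -m pendant '[[[0,0.011,0.1,0,0,0],[0,0,0.14,0,0,0],[0,0,0.1,0,0,0],[0,0,0.026,0,0,0],[0,0,0,0,0,0]]]'
python3 -m pendant '[[[0,0,0,0,0,0],[0,0,0,0,0,0],[0,0,0,0,0,0],[0,0,0,0,0,0],[0,0,0,0,0,0]]]' -1 30
python3 -m pendant '[[[0,0,-0.06,0,0,0],[0,0,-0.16,0,0,0],[0,0,-0.18,0,0,0],[-0.12,0,-0.18,0,0,0],[-0.18,0,-0.06,0,0,0]]]'
python3 -c "
from h import *
units((.6097,-.1559,.2),1.621)"
```

```text
time: 15.0
tcp_pos: [0.6113, 0.1529, 0.0407]
tcp_rot: [3.141, -0.0, 1.619]
force: [-1.5, 0.0, 0.6]
finger_gap: 0.0856
gripper_force: 0.0
time: 15.5
tcp_pos: [0.6116, 0.1533, 0.0411]
tcp_rot: [3.14, -0.0, 1.62]
force: [-0.8, -0.8, 6.9]
finger_gap: 0.0394
gripper_force: 29.5
time: 16.0
tcp_pos: [0.6155, 0.0819, 0.2014]
tcp_rot: [3.135, -0.0, 1.623]
force: [0.9, -1.2, -1.3]
finger_gap: 0.0393
gripper_force: 30.6
shift units [-0.949 -0.073  0.005] pos [0.6155 0.0819 0.2014] rot [ 3.1352e+00 -2.0000e-04  1.6234e+00]
turn units [ 0.001  -0.      0.0004]
```

```bash
python3 -m pendant '[[[-0.19,-0.015,0,0,0,0],[-0.19,-0.015,0,0,0,0],[-0.19,-0.015,0,0,0,0],[-0.19,-0.015,0,0,0,0],[-0.14,-0.013,0,0,0,0]]]' >/dev/null
python3 -m pendant '[[[-0.03,0,0.06,0,0,0],[0,0,0.16,0,0,0],[0,0,0.16,0,0,0],[0,0,0.06,0,0,0],[0,0,0,0,0,0]]]'
python3 - <<'E'
from h import *
o=pts('pot3_center',3,(.6097,-.1559,.085),.035)
for c,p in o: print(c,p.round(4))
units((.6097,-.1559,.0461),1.621)
E
```

```text
time: 17.0
tcp_pos: [0.6061, -0.152, 0.0839]
tcp_rot: [-3.137, -0.002, 1.619]
force: [0.7, -0.8, -0.8]
finger_gap: 0.0394
gripper_force: 30.6
top [ 0.6048 -0.1515  0.0821]
top [ 0.6055 -0.1557  0.0873]
top [ 0.6078 -0.1565  0.0869]
scene [ 0.6073 -0.1522  0.0874]
scene [ 0.6096 -0.1519  0.0887]
shift units [-0.014  0.007  0.163] pos [ 0.6077 -0.1525  0.0868] rot [3.1412e+00 2.0000e-04 1.6196e+00]
turn units [ 0.0001  0.     -0.0002]
```

```bash
python3 -m pendant '[[[-0.012,0.008,0.05,0,0,0],[0,0,0.06,0,0,0],[0,0,0.03,0,0,0],[0,0,0.014,0,0,0],[0,0,0,0,0,0]]]'
python3 -m pendant '[[[0,0,0.006,0,0,0],[0,0,0,0,0,0]]]'
python3 -c "
from h import *
units((.6097,-.1559,.0461),1.621)"
```

```text
time: 18.1
tcp_pos: [0.6095, -0.1554, 0.0473]
tcp_rot: [-3.141, -0.0, 1.619]
force: [-0.5, 0.6, -1.0]
finger_gap: 0.0393
gripper_force: 30.6
time: 18.3
tcp_pos: [0.6099, -0.1555, 0.0468]
tcp_rot: [3.141, 0.0, 1.62]
force: [0.2, 0.6, -1.4]
finger_gap: 0.0396
gripper_force: 30.6
shift units [-0.002 -0.001  0.003] pos [ 0.6099 -0.1555  0.0468] rot [3.1411e+00 3.0000e-04 1.6196e+00]
turn units [ 0.0001  0.     -0.0002]
```

```bash
python3 -m pendant '[[[0,0,0.002,0,0,0],[0,0,0,0,0,0],[0,0,0,0,0,0],[0,0,0,0,0,0],[0,0,0,0,0,0]]]' 1
python3 -m pendant '[[[0,0,-0.1,0,0,0],[0,0,-0.16,0,0,0],[0,0,-0.16,0,0,0],[0.12,0,-0.12,0,0,0],[0.18,-0.02,0,0,0,0]]]'
python3 -m pendant '[[[0.19,-0.02,0,0,0,0],[0.19,-0.02,0,0,0,0],[0.19,-0.02,0,0,0,0],[0.19,-0.02,0,0,0,0],[0.19,-0.02,0,0,0,0]]]' >/dev/null
python3 -m pendant '[[[0.19,-0.02,0,0,0,0],[0.19,-0.02,0,0,0,0],[0.19,-0.01,0,0,0,0],[0.08,0,0.06,0,0,0],[0,0,0.06,0,0,0]]]'
python3 -c "
from h import *
units((.5435,.3225,.040),1.621)"
```

```text
time: 18.8
tcp_pos: [0.6098, -0.1554, 0.0461]
tcp_rot: [3.141, 0.0, 1.62]
force: [0.5, 0.1, 0.3]
finger_gap: 0.0858
gripper_force: 0.0
time: 19.3
tcp_pos: [0.6032, -0.0823, 0.1853]
tcp_rot: [3.134, 0.003, 1.616]
force: [1.1, 0.3, -0.1]
finger_gap: 0.0851
gripper_force: 0.0
time: 20.3
tcp_pos: [0.5435, 0.3202, 0.1506]
tcp_rot: [3.141, -0.001, 1.623]
force: [0.4, 0.2, -0.6]
finger_gap: 0.0855
gripper_force: 0.0
shift units [0.009 0.    0.443] pos [0.5435 0.3202 0.1506] rot [ 3.1407e+00 -9.0000e-04  1.6234e+00]
turn units [ 0.0001 -0.0001  0.0004]
```

```bash
python3 -m pendant '[[[0.009,0,0.1,0,0,0],[0,0,0.16,0,0,0],[0,0,0.14,0,0,0],[0,0,0.04,0,0,0],[0,0,0,0,0,0]]]'
python3 -m pendant '[[[0,0,0,0,0,0],[0,0,0,0,0,0],[0,0,0,0,0,0],[0,0,0,0,0,0],[0,0,0,0,0,0]]]' -1 30
python3 -m pendant '[[[0,0,-0.06,0,0,0],[0,0,-0.16,0,0,0],[0,0,-0.18,0,0,0],[-0.12,0,-0.18,0,0,0],[-0.18,0,-0.06,0,0,0]]]'
python3 -c "
from h import *
units((.6055,-.072,.2),1.621)"
```

```text
time: 20.8
tcp_pos: [0.5434, 0.3189, 0.0399]
tcp_rot: [-3.139, 0.001, 1.62]
force: [0.1, 0.5, 0.4]
finger_gap: 0.0856
gripper_force: 0.0
time: 21.3
tcp_pos: [0.5446, 0.3195, 0.0425]
tcp_rot: [3.14, -0.001, 1.62]
force: [-0.9, -1.3, 6.5]
finger_gap: 0.0395
gripper_force: 30.2
time: 21.8
tcp_pos: [0.5486, 0.2479, 0.2024]
tcp_rot: [3.135, -0.002, 1.623]
force: [1.4, -0.7, -1.2]
finger_gap: 0.0392
gripper_force: 30.6
shift units [-1.29   0.16   0.008] pos [0.5486 0.2479 0.2024] rot [ 3.1349e+00 -2.0000e-03  1.6229e+00]
turn units [ 0.0011 -0.0003  0.0003]
```

```bash
python3 -m pendant '[[[-0.19,0.024,0,0,0,0],[-0.19,0.024,0,0,0,0],[-0.19,0.024,0,0,0,0],[-0.19,0.024,0,0,0,0],[-0.19,0.024,0,0,0,0]]]' >/dev/null
python3 -m pendant '[[[-0.19,0.024,0,0,0,0],[-0.12,0.016,0.04,0,0,0],[0,0,0.16,0,0,0],[0,0,0.18,0,0,0],[0,0,0.07,0,0,0]]]'
python3 -m pendant '[[[0,0,0,0,0,0]]]'
python3 - <<'E'
from h import *
o=pts('pot2_center',4,(.6055,-.072,.085),.035)
for c,p in o: print(c,p.round(4))
units((.6055,-.072,.047),1.621)
E
```

```text
time: 22.8
tcp_pos: [0.6009, -0.0663, 0.0816]
tcp_rot: [-3.137, -0.001, 1.619]
force: [-0.1, 0.3, -0.7]
finger_gap: 0.0395
gripper_force: 30.6
time: 22.9
tcp_pos: [0.6012, -0.066, 0.0826]
tcp_rot: [-3.137, -0.001, 1.619]
force: [-0.0, 0.6, -0.1]
finger_gap: 0.0398
gripper_force: 30.6
scene [ 0.6005 -0.0621  0.0836]
scene [ 0.6002 -0.0608  0.078 ]
scene [ 0.6024 -0.0631  0.0802]
scene [ 0.6009 -0.0615  0.0813]
shift units [-0.024  0.009  0.152] pos [ 0.6029 -0.0661  0.0851] rot [-3.1415 -0.      1.6196]
turn units [-0.     -0.     -0.0002]
```

```bash
python3 -m pendant '[[[-0.04,0.011,0.03,0,0,0],[0,0,0.05,0,0,0],[0,0,0.03,0,0,0],[0,0,0.02,0,0,0],[0,0,0,0,0,0]]]'
python3 -m pendant '[[[0,0,0.012,0,0,0],[0,0,0,0,0,0]]]'
python3 -c "
from h import *
units((.6055,-.076,.047),1.621)"
```

```text
time: 24.2
tcp_pos: [0.6055, -0.0758, 0.0514]
tcp_rot: [-3.14, -0.001, 1.62]
force: [-0.3, -0.2, -1.1]
finger_gap: 0.0393
gripper_force: 30.6
time: 24.4
tcp_pos: [0.6061, -0.0759, 0.0495]
tcp_rot: [-3.142, -0.0, 1.62]
force: [-0.6, 0.6, -0.4]
finger_gap: 0.0392
gripper_force: 30.6
shift units [-0.    -0.002  0.01 ] pos [ 0.6061 -0.0759  0.0495] rot [-3.1415 -0.      1.6197]
turn units [-0.     -0.     -0.0002]
```

```bash
python3 -m pendant '[[[0,0,0.006,0,0,0],[0,0,0.004,0,0,0],[0,0,0,0,0,0]]]'
python3 -m pendant '[[[0,0,0,0,0,0],[0,0,0,0,0,0],[0,0,0,0,0,0],[0,0,0,0,0,0],[0,0,0,0,0,0]]]' 1
python3 -m pendant '[[[0,0,-0.1,0,0,0],[0,0,-0.16,0,0,0],[0,0,-0.16,0,0,0],[0,0,-0.12,0,0,0],[0.16,0,-0.1,0,0,0]]]'
python3 -m pendant '[[[0.18,0,0,0,0,0],[0.18,0,0,0,0,0],[0.18,0,0,0,0,0],[0,0,0,0,0,0],[0,0,0,0,0,0]]]' >/dev/null
python3 - <<'E'
from h import *
a=snap('scene','s2')[130:250,220:380];b=snap('top','t2')[170:300,310:430]
cv2.imwrite('pics/c2.png',np.hstack([cv2.resize(a,(480,360),interpolation=2),cv2.resize(b,(320,360),interpolation=2)])[:,:,::-1])
from scipy.optimize import least_squares
loc=np.array([(-.082,.042),(-.082,-.042),(.082,.042),(.082,-.042)])
obs=[]
for c in('top','scene'):
    for i in range(3):
        for k in range(4):
            for d in manip.spot_point(f'pot{(0,1,3,2)[k] if k>1 else k}_center' if k<2 else ('pot2_center','pot3_center')[k-2],c)[:1]:
                obs.append((c,k,np.array(d['location'])))
f=lambda v:np.concatenate([(np.array([[np.cos(v[2]),-np.sin(v[2])],[np.sin(v[2]),np.cos(v[2])]])@loc[k]+v[:2]-p[:2]) for c,k,p in obs])
print('pots fit',least_squares(f,[.526,-.119,.04],loss='soft_l1',f_scale=.004).x.round(4))
for k in range(4):
    for c in('top','scene'): print(k,c,[p.round(4).tolist() for cc,kk,p in obs if kk==k and cc==c])
for n in('handle','carrier'):
  for c in('top','scene'):
    for i in range(2): print(n,c,[(round(d['p'],2),np.round(d['location'],3).tolist()) for d in manip.spot_point(n,c)[:1]])
units((.5257,-.118,.2),1.621)
E
```

```text
time: 24.7
tcp_pos: [0.6063, -0.076, 0.0476]
tcp_rot: [3.141, 0.0, 1.62]
force: [-0.9, -0.1, 2.2]
finger_gap: 0.0393
gripper_force: 30.7
time: 25.2
tcp_pos: [0.6064, -0.076, 0.0472]
tcp_rot: [3.141, 0.0, 1.62]
force: [1.1, -1.0, 0.6]
finger_gap: 0.0853
gripper_force: 0.0
time: 25.7
tcp_pos: [0.6047, -0.0389, 0.2088]
tcp_rot: [3.14, 0.001, 1.615]
force: [0.6, 0.8, -0.1]
finger_gap: 0.0854
gripper_force: 0.0
pots fit [ 0.5242 -0.1192  0.053 ]
0 top []
0 scene []
1 top [[0.4404, -0.1678, 0.0439], [0.4404, -0.1678, 0.0439], [0.4404, -0.1678, 0.0439]]
1 scene [[0.4454, -0.1649, 0.0517], [0.4454, -0.1649, 0.0517], [0.4454, -0.1649, 0.0517]]
2 top [[0.6061, -0.0711, 0.0428], [0.6061, -0.0711, 0.0428], [0.6061, -0.0711, 0.0428]]
2 scene [[0.6046, -0.0758, 0.0441], [0.6046, -0.0758, 0.0441], [0.6046, -0.0758, 0.0441]]
3 top [[0.6082, -0.1533, 0.0433], [0.6082, -0.1533, 0.0433], [0.6082, -0.1533, 0.0433]]
3 scene [[0.608, -0.1573, 0.0421], [0.608, -0.1573, 0.0421], [0.608, -0.1573, 0.0421]]
handle top [(0.66, [0.606, -0.154, 0.048])]
handle top [(0.66, [0.606, -0.154, 0.048])]
handle scene [(0.58, [0.524, -0.118, 0.102])]
handle scene [(0.58, [0.524, -0.118, 0.102])]
carrier top [(0.65, [0.584, -0.426, 0.002])]
carrier top [(0.65, [0.584, -0.426, 0.002])]
carrier scene [(0.56, [0.525, -0.119, 0.0])]
carrier scene [(0.56, [0.525, -0.119, 0.0])]
shift units [-0.852 -0.329  0.028] pos [0.5976 0.0988 0.2071] rot [-3.1416 -0.      1.6195]
turn units [-0.     -0.     -0.0002]
```

View pics/c2.png

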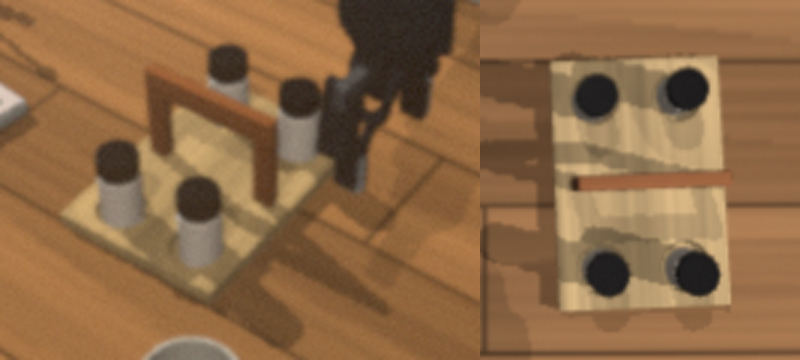

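The crop shows all four pots upright in their sockets, with two rows at left-panel (118,185)/(198,220) and (228,80)/(299,115), and the bar is free between them. Next I grip the bar.

```bash
python3 -m pendant '[[[-0.17,-0.066,0,0,0,0],[-0.17,-0.066,0,0,0,0],[-0.17,-0.066,0,0,0,0],[-0.17,-0.066,0,0,0,0],[-0.17,-0.066,0,0,0,0]]]' 0 100
python3 -m pendant '[[[0,0,0.08,0,0,0],[0,0,0.08,0,0,0],[0,0,0,0,0,0],[0,0,0,0,0,0]]]'
python3 -c "
from h import *
units((.525,-.1185,.083),1.621)"
```

```text
time: 28.4
tcp_pos: [0.5247, -0.1189, 0.2073]
tcp_rot: [3.141, 0.0, 1.62]
force: [1.4, -0.2, 0.4]
finger_gap: 0.0427
gripper_force: 0.0
time: 28.8
tcp_pos: [0.5255, -0.1174, 0.1674]
tcp_rot: [-3.141, -0.0, 1.62]
force: [-0.0, 0.5, 0.7]
finger_gap: 0.0432
gripper_force: 0.0
shift units [-0.004 -0.002  0.338] pos [ 0.5255 -0.1174  0.1674] rot [-3.1413e+00 -2.0000e-04  1.6197e+00]
turn units [-0.0001 -0.     -0.0002]
```

```bash
python3 -m pendant '[[[-0.004,-0.002,0.09,0,0,0],[0,0,0.1,0,0,0],[0,0,0.1,0,0,0],[0,0,0.05,0,0,0],[0,0,0,0,0,0]]]'
python3 -m pendant '[[[0,0,0,0,0,0],[0,0,0,0,0,0],[0,0,0,0,0,0]]]' -1 40
python3 -m pendant '[[[0,0,0,0,0,0],[0,0,0,0,0,0],[0,0,0,0,0,0],[0,0,0,0,0,0]]]' -1 110
```

```text
time: 29.3
tcp_pos: [0.5249, -0.1179, 0.0816]
tcp_rot: [-3.14, -0.001, 1.62]
force: [-0.4, 0.4, 0.5]
finger_gap: 0.0428
gripper_force: 0.0
time: 29.6
tcp_pos: [0.5258, -0.1186, 0.0836]
tcp_rot: [3.14, 0.001, 1.62]
force: [-2.0, 0.2, 6.7]
finger_gap: 0.0138
gripper_force: 39.8
time: 30.0
tcp_pos: [0.5259, -0.1187, 0.0838]
tcp_rot: [3.139, 0.001, 1.62]
force: [-0.9, 1.2, 7.2]
finger_gap: 0.0126
gripper_force: 108.3
```

```bash
python3 -m pendant '[[[0,0,-0.006,0,0,0],[0,0,-0.012,0,0,0],[0,0,-0.018,0,0,0],[0,0,-0.024,0,0,0],[0,0,-0.03,0,0,0]]]'
python3 -m pendant '[[[0,0,-0.03,0,0,0],[0,0,-0.03,0,0,0],[0,0,-0.03,0,0,0],[0,0,-0.03,0,0,0],[0,0,-0.03,0,0,0]]]'
python3 -m pendant '[[[0,0,-0.03,0,0,0],[0,0,-0.03,0,0,0],[0,0,-0.03,0,0,0],[0,0,-0.03,0,0,0],[0,0,-0.03,0,0,0]]]'
python3 -m pendant '[[[0,0,-0.03,0,0,0],[0,0,-0.03,0,0,0],[0,0,-0.03,0,0,0],[0,0,-0.03,0,0,0],[0,0,-0.03,0,0,0]]]'
python3 -m pendant '[[[0,0,-0.024,0,0,0],[0,0,-0.018,0,0,0],[0,0,-0.012,0,0,0],[0,0,-0.006,0,0,0],[0,0,0,0,0,0]]]'
python3 -m pendant '[[[0,0,0,0,0,0],[0,0,0,0,0,0],[0,0,0,0,0,0],[0,0,0,0,0,0],[0,0,0,0,0,0]]]'
python3 - <<'E'
from h import *
a=snap('scene','s3')[60:250,200:400];b=snap('top','t3')[150:310,290:450]
cv2.imwrite('pics/c3.png',np.hstack([cv2.resize(a,(420,400),interpolation=2),cv2.resize(b,(380,400),interpolation=2)])[:,:,::-1])
for i in range(4):
  for c in('scene','top'):
    print(c,[(round(d['p'],2),np.round(d['location'],3).tolist()) for d in manip.spot_point(f'pot{i}_center',c)[:2]])
s=manip.get_state();print(s['wrist_torque'],s['time'])
E
```

```text
time: 30.5
tcp_pos: [0.5249, -0.1184, 0.1049]
tcp_rot: [-3.141, -0.0, 1.62]
force: [0.9, -1.1, -7.3]
finger_gap: 0.0124
gripper_force: 107.3
time: 31.0
tcp_pos: [0.5251, -0.1185, 0.1428]
tcp_rot: [3.141, 0.0, 1.62]
force: [-0.1, -0.2, -7.5]
finger_gap: 0.0124
gripper_force: 107.3
time: 31.5
tcp_pos: [0.5251, -0.1185, 0.1802]
tcp_rot: [-3.142, 0.0, 1.62]
force: [0.3, -0.4, -6.3]
finger_gap: 0.0127
gripper_force: 107.3
time: 32.0
tcp_pos: [0.5251, -0.1185, 0.2177]
tcp_rot: [-3.142, 0.0, 1.62]
force: [0.5, -0.9, -6.9]
finger_gap: 0.0125
gripper_force: 107.3
time: 32.5
tcp_pos: [0.5251, -0.1185, 0.2321]
tcp_rot: [-3.142, -0.0, 1.62]
force: [0.1, 0.1, -6.5]
finger_gap: 0.0125
gripper_force: 107.3
time: 33.0
tcp_pos: [0.5251, -0.1185, 0.232]
tcp_rot: [-3.142, -0.0, 1.62]
force: [0.1, 0.5, -6.8]
finger_gap: 0.0125
gripper_force: 107.3
scene [(0.95, [0.444, -0.082, 0.191])]
top [(0.75, [0.44, -0.079, 0.19])]
scene [(0.74, [0.611, -0.155, 0.196]), (0.62, [0.446, -0.168, 0.2])]
top []
scene [(0.56, [0.602, -0.068, 0.192])]
top [(0.66, [0.605, -0.069, 0.191])]
scene [(0.88, [0.611, -0.157, 0.193])]
top [(0.46, [0.606, -0.154, 0.195]), (0.45, [0.526, -0.123, 0.248])]
[ 0.03710611  0.04418815 -0.02471149] 33.5
```

View pics/c3.png

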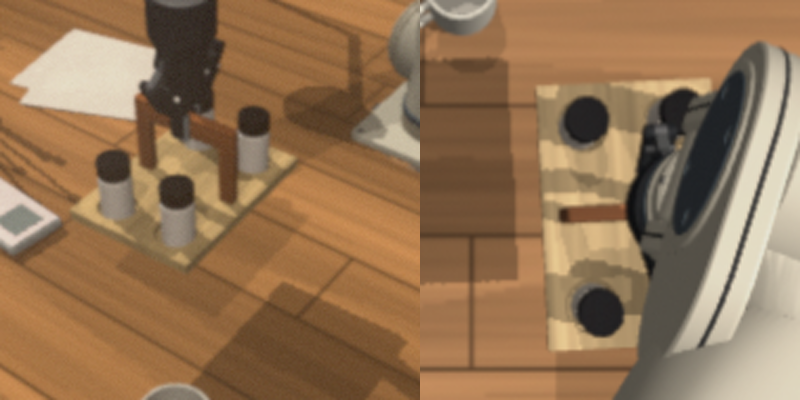

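The carrier hangs level about 148 mm up, with its pots upright: three are visible at (113,185), (178,210) and (253,140), and the fourth is behind the bar. The wrist force of 6.8 N matches the full load, so I hand the job in.

```bash
python3 -c "
from cell import manip
print(manip.close_job())"
```

```text
the job is handed in; nothing more can be done
None
```

I stood the three loose pots in the empty sockets, then lifted the carrier by its bar and handed the job in at about 33.5 s, with the carrier held level and steady about 15 cm above the bench and all four pots seated.

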